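# Open the drop-front bench desk onto its slide-out supports

### The job

Open the small plywood desk on the bench for writing. With its flap still up, pull both slide-out supports fully out. Then tip the flap forward (the tab on its top edge is the handle), let go of it part-way so that its stiff hinge holds it while you change your hold (for example to press on its inner face from above), and lower it gently until it lies flat on both supports, disturbing nothing else.

Things in the scene. Friction and masses are not known exactly. Their poses are not given: they have to be found in the camera images.
- flap_hinge (a point): Middle of the flap's hinge line, on the front face of the fixed plywood desk, 95 mm above the bench. Axes: x into the desk, y along the hinge line to the left of one facing the desk, z up. The case is 220 mm wide (y), 160 mm deep and 240 mm high, with two open pigeonholes behind the flap.
- flap_tab (a point): Grip point on the flap's tab, 173 mm from the hinge line, mid-thickness. Flap: plywood board 14 mm thick, 194 wide, 145 high; the tab (80 wide, 14 thick) stands 45 mm above the middle of its top edge (shut: above the case top), free in front and behind. 17 mm below the tab's end, 7 mm inside the outer face; the outer face holds the hinge line. Axes: flap_hinge's, turned with the flap.
- flap (a joint): Hinge of the flap, rad: 0 upright (shut), grows as it tips forward out of the desk, over the bench; at 1.57 to 1.6 it is level and its outer face lies on the supports if they are out (else it can go on down). Flap about 0.35 kg. Stiff friction: it stays at any angle where it is left; about 3 to 6 N at the tab moves it.
- support_left_knob (a point): Middle of the left support's knob head: round, 24 mm across, 22 mm long, axis level along the support, 72 mm above the bench, 85 mm to +y of flap_hinge. It is 45 mm ahead of the end of a wooden bar (18 wide, 37 high, 150 long) that slides out below the hinge line. Axes as flap_hinge. The shut flap stands just behind and above: lean the hand back 10 to 30 degrees, away from the desk.
- support_right_knob (a point): The same on the support on the desk's right (-y of flap_hinge, 85 mm off the middle).
- support_left (a joint): Slide of the left support, m: 0 fully in (bar flush with the desk's front), 0.10 fully out at its stop; it moves towards -x of flap_hinge. Takes about 2 to 4 N to move, stays where it is left.
- support_right (a joint): Slide of the right support, as the left one.
- tape_roll_centre (a point): Bystander, leave alone: roll of black tape, 66 mm across, 19 mm high, lying on top of the desk's case. The point is its centre.
- spanner_centre (a point): Bystander, leave alone: combination spanner, 31x200x9 mm, lying on the bench in front of the desk, under the place where the flap will lie. The point is its centre.
- piston_centre (a point): Bystander, leave alone: alloy piston, 60 mm across, 54 mm high, standing on the bench close to the left side of the desk. The point is its centre.
- ignition_box_centre (a point): Bystander, leave alone: black ignition box, 80x138x52 mm, on the bench. The point is its centre.
- wood_block_centre (a point): Bystander, leave alone: softwood block, 45x120x35 mm, on the bench. The point is its centre.
- flat_file_centre (a point): Bystander, leave alone: flat file with wooden handle, 22x270x19 mm, on the bench. The point is its centre.
- speedo_centre (a point): Bystander, leave alone: small round chrome instrument, 90 mm across, 67 mm high, on the bench. The point is its centre.

How it is judged:
On the way, in this order (a step that is already met when the one before it is completed fails the run):
1. both supports pulled fully out (over 94 mm) while the flap is still up (tipped less than 0.2 rad) (value of joint each of support_left, support_right above 0.094 m and value of joint flap below 0.2 rad), for 0.1 s.
2. the flap left by the robot and at rest part-way open (between 0.25 and 1.3 rad), both supports still out (value of joint flap between 0.25 and 1.3 rad and contact force between each of the arm, the fingers and flap below 0.1 N and velocity of joint flap between -0.05 and 0.05 rad/s and value of joint each of support_left, support_right above 0.094 m), for 0.2 s.
At the end, for the whole second after the job is handed in: The flap lies level on the supports (1.51 to 1.66 rad from upright) and at rest, both supports out by more than 94 mm (value of joint flap between 1.51 and 1.66 rad and velocity of joint flap between -0.05 and 0.05 rad/s and value of joint each of support_left, support_right above 0.094 m); the robot touches nothing.
It fails at once if the flap is slammed (turns faster than 3 rad/s) (velocity of joint flap above 3 rad/s).
It fails at once if a bystander is moved by more than 30 mm (distance of any of tape_roll_centre, spanner_centre, piston_centre, ignition_box_centre, wood_block_centre, flat_file_centre, speedo_centre from where it was at the start of the episode above 0.03 m).
It also fails if it takes over 70 s, if anything falls off the work surface, if the arm or the gripper's body presses on something with over 40 N, if the wrist force passes 120 N, or if a joint passes its speed limit or range.

### The arm

A 6-joint arm with a two-finger parallel gripper is mounted at the origin on a cart in front of the work surface, level with it; the furniture and walls round the work are solid. World frame = base frame: x ahead of the robot, y to its left, z up, the work surface at z = 0. Lengths are in m, angles in rad, forces in N, time in s.
With the tool pointing down it reaches from about 0.375 to 0.9 m from the base axis. Payload 3.1 kg.
Tool frame: the origin (TCP) lies on the front face of the gripper's body, between the roots of the fingers; the fingertips stand 73 mm ahead of it and the grasp point (between the pads) lies 54 mm ahead of it (manip.tips_ahead is the distance from the TCP to the fingertips, in m); z points along the fingers, y is the line along which they close (so a half turn about z gives the same grasp; the last joint's range is limited). The gripper opens to 85 mm and grips with 20 to 120 N. Pads are 22 mm wide; open, the fingers measure 114 mm over their backs; the gripper's body (76 mm by 85 mm) begins 54 mm behind the grasp point. The pads swing forward as they close: fully open they stand 13 mm farther back than shut.
Start: joints at [-1.383, 0.527, 1.433, -0, 1.181, -0.178], TCP at [0.224, -0.583, 0.304] pointing down, gripper open.
Joint ranges: [-3.08, 3.08], [-0.75, 2.2], [0.22, 2.44], [-1.43, 4.57], [0, 2.65], [-2.85, 2.85]. Speed limits (rad/s): [2.79, 2.79, 3.14, 3.14, 3.14, 3.14].

### API

Orientations are given as a unit quaternion [x, y, z, w].
In Python, from station import sense, eyes, workorder, manip gives the robot as it stands.
- The arm moves only by the shell command python3 -m inch 'ROWS' [OPENING] [FORCE]. ROWS is JSON, a list of rows, each an object of numbers: "dx", "dy", "dz": the shift along the tool's x, y, z in cm; "wx", "wy", "wz": the turn, a rotation vector about the tool's x, y, z in degrees. In form: [{"dx": .., "dy": .., "dz": .., "wx": .., "wy": .., "wz": ..}, ...]. A call has 1 to 10 rows; each row shifts and turns the commanded pose from where the row before left it, along the tool's axes as they then stand; what a row does not reach is not made up. A row lasts 1/8 s, in which the tool goes at most 62.5 mm and 10.7 degrees, less where a joint would pass 70% of its speed; a pose out of reach is approached as far as the arm can. A call with a gripper value outside its range is refused whole. OPENING is the opening, from 0 (shut) to 1 (fully open), set as the call begins (- or left out, the last holds). The fingers move at their own pace and stop on an object; FORCE is the grip in N (left out, the last holds). Time passes only in rows, so rows that do not move let the fingers close. It gives the time, the measured TCP pose, the force, the opening and the grip force at its end, in the units of the state.
- sense(): the state, without advancing time (a new reading comes with each control period).
- eyes.snapshot(name): name is "scene" or "top" or "wrist"; returns the picture (384x512x3 uint8, red, green, blue); there is no depth.
- eyes.camera_params(name): a dict with "fx", "fy", "cx", "cy" (pixels), "D" ([k1, k2, p1, p2, k3] as OpenCV has them; the pictures are not rectified), "rvec" (rotation vector, rad) and "tvec" (3), from world to camera coordinates, as OpenCV has them. Camera axes: x right, y down, z forward; pixel columns grow to the right and rows downward; lengths in m; the calibration is good to about 2 mm. A picture is of the moment at which its call begins: read the wrist's pose just before it. camera_params takes no time and is no camera call; for the wrist camera it gives the pose at the moment of the call.
- workorder.sign_off(): hands the job in; it is judged then, once.
The state is a dict: "t": time; "q": joint angles; "qd": joint speeds; "tau": joint torques, N m; "tcp_pos": TCP position; "tool_rot": TCP orientation; "force": force on the tool from outside, world axes, zero at the start; "ft_torque": the same for the moment, N m; "finger_gap": opening from 0.0 (shut) to 1.0 (fully open); "gripper_force": force on a finger pad.
Only numpy, scipy, OpenCV 4.12 (cv2) and the standard library are available. Lean on these libraries where they do the work, as an engineer would, in place of code of your own. Each camera call takes 0.05 s, during which the arm holds its last target. There are 200 camera calls.

## Working session

There is one attempt and no reset: what is moved stays moved. The work goes in short steps, Python scripts to look and compute and a shell command to move; the robot and the scene stay as the last step left them, time stands still between calls to the robot, and variables do not carry over. Pictures are saved under pics/ and viewed, at most 10 in all, crops included, and the job is handed in when it is done.

```bash
ls; mkdir -p pics; python3 - <<'E'
from station import sense,eyes
import cv2
for n in("scene","top"):
    cv2.imwrite(f"pics/{n}0.png",eyes.snapshot(n)[:,:,::-1]); print(n,eyes.camera_params(n))
s=sense();print(s['t'],s['tool_rot'],s['force'])
E
```

```text
pics
scene {'fx': 380.3444209234531, 'fy': 380.3444209234531, 'cx': 258.8881719217256, 'cy': 182.54127752301625, 'D': array([-0.1016951,  0.       ,  0.       ,  0.       ,  0.       ]), 'rvec': array([ 0.81791179, -2.58151481,  1.08500042]), 'tvec': array([0.48550998, 0.26776204, 1.09351384])}
top {'fx': 357.3105578376492, 'fy': 357.3105578376492, 'cx': 247.96687405116865, 'cy': 189.89114493058577, 'D': array([0.02084753, 0.        , 0.        , 0.        , 0.        ]), 'rvec': array([ 2.12645319, -2.14318121,  0.22285222]), 'tvec': array([0.09873113, 0.53350018, 1.42661061])}
0.1 [ 9.83225324e-01  1.82392347e-01 -1.28465351e-05 -9.96526465e-04] [ 0.73437393 -0.16487165  0.57664108]
```

View pics/scene0.png

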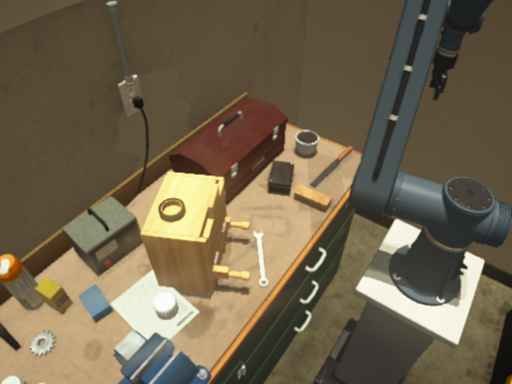

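View pics/top0.png

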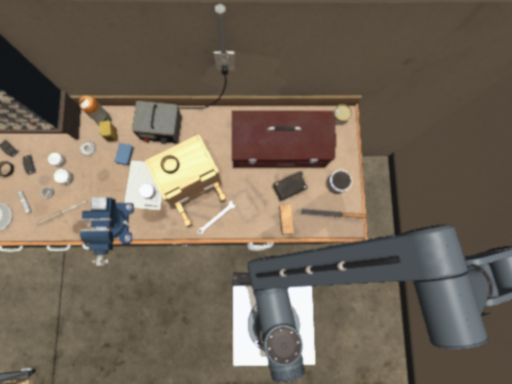

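The desk is centred at about (185,172) in the top view, with knob ends near (187,221) and (224,199). In the scene view the knobs are near (245,274) and (246,225). The spanner lies in front of them. Next I'll enlarge both views.

```bash
python3 - <<'E'
import cv2,numpy as np
a=cv2.imread("pics/top0.png")[130:240,135:245]; b=cv2.imread("pics/scene0.png")[165:300,135:275]
a=cv2.resize(a,(396,396),interpolation=cv2.INTER_CUBIC)
b=cv2.resize(b,None,fx=2.9,fy=2.9,interpolation=cv2.INTER_CUBIC)[:391]
b=cv2.copyMakeBorder(b,0,396-b.shape[0],0,0,0)
cv2.imwrite("pics/c1.png",np.hstack([a,b[:, :404]]))
E
```

```text
(no output)
```

View pics/c1.png

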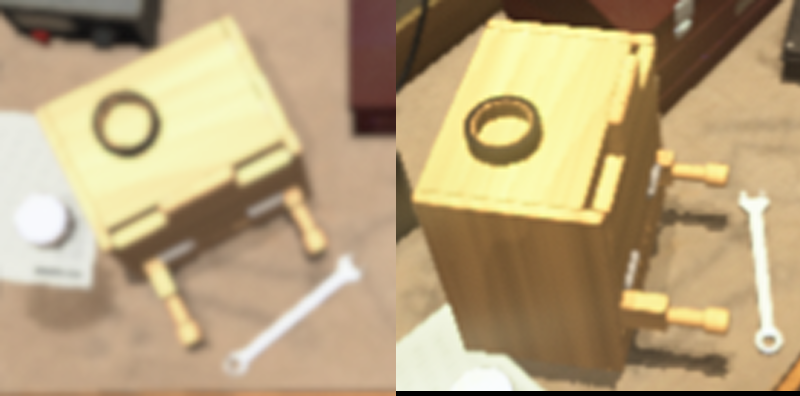

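The enlarged crop shows these points:
- **Left knob head:** top (187,336), scene (716,320).
- **Right knob head:** top (315,242), scene (714,174).
- **Case-top corners, top crop:** (35,108), (230,17), (303,152) and (110,250).

The left bar is already partly out.

```bash
cat > h.py <<'E'
import cv2,numpy as np
from station import sense,eyes
from scipy.spatial.transform import Rotation as R
def cam(n):
    p=eyes.camera_params(n); K=np.array([[p['fx'],0,p['cx']],[0,p['fy'],p['cy']],[0,0,1]]); Rm=cv2.Rodrigues(p['rvec'])[0]
    return K,p['D'],Rm,p['tvec']
def ray(c,px):
    K,D,Rm,t=c; u=cv2.undistortPoints(np.array([[px]],float),K,D)[0,0]
    return -Rm.T@t, Rm.T@np.array([u[0],u[1],1])
def plane(c,px,z):
    o,d=ray(c,px); return o+d*(z-o[2])/d[2]
def tri(c1,p1,c2,p2):
    o1,d1=ray(c1,p1);o2,d2=ray(c2,p2)
    s=np.linalg.lstsq(np.c_[d1,-d2],o2-o1,rcond=None)[0]
    a,b=o1+d1*s[0],o2+d2*s[1]; return (a+b)/2,np.linalg.norm(a-b)
def proj(c,X): return cv2.projectPoints(np.array(X,float).reshape(-1,3),cv2.Rodrigues(c[2])[0],c[3],c[0],c[1])[0][:,0]
E
python3 - <<'E'
from h import *
T,S=cam("top"),cam("scene")
t=lambda u,v:(135+u/3.6,130+v/3.6)
s=lambda u,v:(135+(u-396)/2.9,165+v/2.9)
np.set_printoptions(precision=4,suppress=True)
for n,a,b in(("L",(187,336),(716,320)),("Rt",(315,242),(714,174))):
    print(n,tri(T,t(*a),S,s(*b)),plane(T,t(*a),.072),plane(S,s(*b),.072))
C=[plane(T,t(*p),.24) for p in((35,108),(230,17),(303,152),(110,250))]
print(np.array(C))
C2=[plane(S,s(*p),.24) for p in((415,198),(490,22),(655,37),(603,222))]
print(np.array(C2))
for c in (C,C2):
    for i in range(4):
        d=c[(i+1)%4]-c[i];print(np.linalg.norm(d),np.degrees(np.arctan2(d[1],d[0])))
print('spanner',plane(T,t(235,362),.005),plane(T,t(350,270),.005))
E
```

```text
L (array([0.3976, 0.3393, 0.075 ]), np.float64(0.0038434576276088696)) [0.3961 0.3389 0.072 ] [0.4005 0.3385 0.072 ]
Rt (array([0.5027, 0.1994, 0.0704]), np.float64(0.004616797856844658)) [0.5003 0.1983 0.072 ] [0.5042 0.2011 0.072 ]
[[0.6103 0.4707 0.24  ]
 [0.7056 0.2775 0.24  ]
 [0.5639 0.2025 0.24  ]
 [0.4657 0.3915 0.24  ]]
[[0.6046 0.472  0.24  ]
 [0.7039 0.2842 0.24  ]
 [0.563  0.2092 0.24  ]
 [0.4637 0.4001 0.24  ]]
0.21549419160483704 -63.73417444274561
0.16038163996447777 -152.12063622825028
0.21300408153004677 117.45649745601588
0.16489506543305316 28.716953564633023
0.21238017315954966 -62.14749291065501
0.1595669497652317 -151.95781560351602
0.21522958761053615 117.47886008957377
0.15817945804890787 27.013360388632137
spanner [0.3719 0.2931 0.005 ] [0.478  0.1605 0.005 ]
```

```bash
cat >> h.py <<'E'
YAW=np.radians(27.7)
ex=np.array([np.cos(YAW),np.sin(YAW),0]);ey=np.array([-np.sin(YAW),np.cos(YAW),0]);ez=np.array([0,0,1.])
H=np.array([.514,.301,.095])
def rot(lean):  # tool z leaning towards desk by lean deg, y=-ey
    a=np.radians(lean); z=np.sin(a)*ex-np.cos(a)*ez; y=-ey; return np.c_[np.cross(y,z),y,z]
def go(grasp,lean,ahead=.054,show=True,pos=None,rt=None):
    s=sense(); p=s['tcp_pos'] if pos is None else pos; Rc=R.from_quat(s['tool_rot']).as_matrix() if rt is None else rt
    Rt=rot(lean); tgt=grasp-ahead*Rt[:,2]
    print('t',s['t'],'turn deg',(R.from_matrix(Rc.T@Rt)).as_rotvec(degrees=True).round(2),'shift cm before turn',(100*Rc.T@(tgt-p)).round(2),'after turn',(100*Rt.T@(tgt-p)).round(2),'world',(tgt-p).round(3),'tgt',tgt.round(3))
E
python3 - <<'E'
from h import *
s=sense();print(np.degrees(s['q']))
kr=np.array([.5015,.199,.072])
Rt=rot(20)
p=kr-.16*Rt[:,2]
via=np.array([.46,-.15,.32])
go(via,0,0); go(kr,20,.16,pos=via)
E
```

```text
[-7.92094003e+01  3.02754419e+01  8.21487815e+01 -9.84854675e-04
  6.76899761e+01 -1.02273128e+01]
t 0.1 turn deg [-0.11 -0.03 -6.68] shift cm before turn [ 37.55 -31.95  -1.62] after turn [ 41.01 -27.36  -1.7 ] world [0.236 0.433 0.017] tgt [ 0.46 -0.15  0.32]
t 0.1 turn deg [ 1.06 19.95 -6.63] shift cm before turn [ 10.95 -30.43   9.83] after turn [ 10.22 -28.97  14.11] world [-0.007  0.324 -0.098] tgt [0.453 0.174 0.222]
```

```bash
python3 -m inch '[{"dx":4.7,"dy":-4,"dz":-0.2},{"dx":4.7,"dy":-4,"dz":-0.2},{"dx":4.7,"dy":-4,"dz":-0.2},{"dx":4.7,"dy":-4,"dz":-0.2},{"dx":4.7,"dy":-4,"dz":-0.2},{"dx":4.7,"dy":-4,"dz":-0.2},{"dx":4.7,"dy":-4,"dz":-0.2},{"dx":4.7,"dy":-4,"dz":-0.2,"wz":-6.7},{"wy":10},{"wy":10}]' 0.7 40
python3 -c "
from h import *
go(np.array([.5015,.199,.072]),20,.16)"
```

```text
t 0.1 turn deg [ 1.06 19.95 -6.63] shift cm before turn [ 48.5  -62.39   8.21] after turn [ 49.33 -56.33  26.54] world [ 0.229  0.756 -0.081] tgt [0.453 0.174 0.222]invalid input at $[0]: expected keys dx, dy, dz, wx, wy, wz
```

All keys are required in every row.

```bash
python3 -m inch '[{"dx":4.7,"dy":-4,"dz":-0.2,"wx":0,"wy":0,"wz":0},{"dx":4.7,"dy":-4,"dz":-0.2,"wx":0,"wy":0,"wz":0},{"dx":4.7,"dy":-4,"dz":-0.2,"wx":0,"wy":0,"wz":0},{"dx":4.7,"dy":-4,"dz":-0.2,"wx":0,"wy":0,"wz":0},{"dx":4.7,"dy":-4,"dz":-0.2,"wx":0,"wy":0,"wz":0},{"dx":4.7,"dy":-4,"dz":-0.2,"wx":0,"wy":0,"wz":0},{"dx":4.7,"dy":-4,"dz":-0.2,"wx":0,"wy":0,"wz":0},{"dx":4.7,"dy":-4,"dz":-0.2,"wx":0,"wy":0,"wz":-6.7},{"dx":0,"dy":0,"dz":0,"wx":0,"wy":10,"wz":0},{"dx":0,"dy":0,"dz":0,"wx":0,"wy":10,"wz":0}]' 0.7 40
python3 -c "
from h import *
go(np.array([.5015,.199,.072]),20,.16)"
```

```text
t: 1.35
tcp_pos: [0.4615, -0.1471, 0.3201]
tool_rot: [0.955, 0.239, 0.171, -0.042]
force: [-0.3, 0.2, -0.4]
finger_gap: 0.699
gripper_force: 0.0
t 1.35 turn deg [-0.04 -0.3   0.38] shift cm before turn [ 10.08 -28.71  14.1 ] after turn [  9.96 -28.79  14.03] world [-0.008  0.321 -0.098] tgt [0.453 0.174 0.222]
```

```bash
python3 -m inch '[{"dx":1.7,"dy":-4.8,"dz":2.3,"wx":0,"wy":0,"wz":0},{"dx":1.7,"dy":-4.8,"dz":2.3,"wx":0,"wy":0,"wz":0},{"dx":1.7,"dy":-4.8,"dz":2.3,"wx":0,"wy":0,"wz":0},{"dx":1.7,"dy":-4.8,"dz":2.3,"wx":0,"wy":0,"wz":0},{"dx":1.7,"dy":-4.8,"dz":2.3,"wx":0,"wy":0,"wz":0},{"dx":1.7,"dy":-4.8,"dz":2.3,"wx":0,"wy":0,"wz":0},{"dx":0,"dy":0,"dz":0,"wx":0,"wy":0,"wz":0},{"dx":0,"dy":0,"dz":0,"wx":0,"wy":0,"wz":0}]'
python3 - <<'E'
from h import *
kr=np.array([.5015,.199,.072])
go(kr,20,.054)
c=cam("wrist"); im=eyes.snapshot("wrist"); cv2.imwrite("pics/w1.png",im[:,:,::-1])
print(proj(c,[kr,H+.085*ey-.06*ex-[0,0,.023]]), sense()['q'])
E
```

```text
t: 2.35
tcp_pos: [0.4531, 0.1716, 0.225]
tool_rot: [0.956, 0.236, 0.169, -0.042]
force: [0.2, -0.5, -0.0]
finger_gap: 0.703
gripper_force: 0.0
t 2.35 turn deg [-0.01  0.01  0.06] shift cm before turn [-1.000e-02 -1.700e-01  1.088e+01] after turn [-1.000e-02 -1.700e-01  1.088e+01] world [ 0.032  0.019 -0.102] tgt [0.485 0.19  0.123]
[[250.94973119 191.60268294]
 [ 23.07137163 193.2127785 ]] [0.06256219 0.41388756 2.05004937 0.38351272 0.38164447 0.81491524]
```

View pics/w1.png

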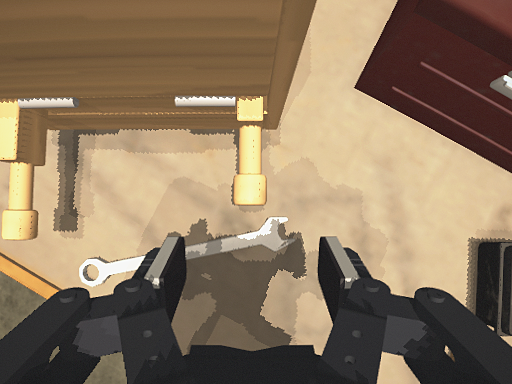

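The right knob head is at about (250,189) against a predicted (251,192), so the estimate holds. The left head is at about (20,225). I'll go down and grip.

```bash
python3 -m inch '[{"dx":0,"dy":-0.2,"dz":4,"wx":0,"wy":0,"wz":0},{"dx":0,"dy":0,"dz":4,"wx":0,"wy":0,"wz":0},{"dx":0,"dy":0,"dz":3,"wx":0,"wy":0,"wz":0},{"dx":0,"dy":0,"dz":0,"wx":0,"wy":0,"wz":0}]'
python3 -m inch '[{"dx":0,"dy":0,"dz":0,"wx":0,"wy":0,"wz":0},{"dx":0,"dy":0,"dz":0,"wx":0,"wy":0,"wz":0},{"dx":0,"dy":0,"dz":0,"wx":0,"wy":0,"wz":0},{"dx":0,"dy":0,"dz":0,"wx":0,"wy":0,"wz":0},{"dx":0,"dy":0,"dz":0,"wx":0,"wy":0,"wz":0}]' 0 40
```

```text
t: 2.9
tcp_pos: [0.4862, 0.1891, 0.1205]
tool_rot: [0.957, 0.234, 0.168, -0.042]
force: [-0.3, -0.7, -0.2]
finger_gap: 0.702
gripper_force: 0.0
t: 3.52
tcp_pos: [0.486, 0.1908, 0.1233]
tool_rot: [0.956, 0.236, 0.17, -0.041]
force: [-1.1, -1.3, 6.9]
finger_gap: 0.266
gripper_force: 39.2
```

```bash
python3 -m inch '[{"dx":-1.5,"dy":0,"dz":-0.55,"wx":0,"wy":0,"wz":0},{"dx":-1.5,"dy":0,"dz":-0.55,"wx":0,"wy":0,"wz":0},{"dx":-1.5,"dy":0,"dz":-0.55,"wx":0,"wy":0,"wz":0},{"dx":-1.5,"dy":0,"dz":-0.55,"wx":0,"wy":0,"wz":0},{"dx":-1.5,"dy":0,"dz":-0.55,"wx":0,"wy":0,"wz":0},{"dx":0,"dy":0,"dz":0,"wx":0,"wy":0,"wz":0}]'
python3 -m inch '[{"dx":-0.5,"dy":0,"dz":-0.18,"wx":0,"wy":0,"wz":0},{"dx":-0.5,"dy":0,"dz":-0.18,"wx":0,"wy":0,"wz":0},{"dx":0,"dy":0,"dz":0,"wx":0,"wy":0,"wz":0}]'
```

```text
t: 4.28
tcp_pos: [0.4146, 0.1536, 0.1232]
tool_rot: [0.956, 0.235, 0.17, -0.042]
force: [-2.5, -0.9, 9.5]
finger_gap: 0.266
gripper_force: 41.2
t: 4.65
tcp_pos: [0.4102, 0.151, 0.1232]
tool_rot: [0.955, 0.236, 0.175, -0.044]
force: [8.1, 8.9, -4.6]
finger_gap: 0.264
gripper_force: 41.5
```

The right support has reached its stop after 86 mm of travel, with the force rising. I'll release it and move to the left knob.

```bash
python3 -m inch '[{"dx":0,"dy":0,"dz":0,"wx":0,"wy":0,"wz":0},{"dx":0,"dy":0,"dz":0,"wx":0,"wy":0,"wz":0},{"dx":0,"dy":0,"dz":-4,"wx":0,"wy":0,"wz":0},{"dx":0,"dy":0,"dz":-4,"wx":0,"wy":0,"wz":0},{"dx":0,"dy":0,"dz":-3,"wx":0,"wy":0,"wz":0},{"dx":0,"dy":0,"dz":0,"wx":0,"wy":0,"wz":0}]' 0.7
python3 -c "
from h import *
go(np.array([.398,.339,.072]),20,.164)"
```

```text
t: 5.4
tcp_pos: [0.3897, 0.1437, 0.1771]
tool_rot: [0.954, 0.238, 0.173, -0.051]
force: [0.2, 0.4, 0.3]
finger_gap: 0.698
gripper_force: 0.0
t 5.4 turn deg [-0.93 -0.79  0.1 ] shift cm before turn [  5.7  -16.94  -2.81] after turn [  5.62 -16.9   -3.16] world [-0.041  0.169  0.049] tgt [0.348 0.313 0.226]
```

```bash
python3 -m inch '[{"dx":1.5,"dy":-4.2,"dz":-1.2,"wx":0,"wy":0,"wz":0},{"dx":1.5,"dy":-4.2,"dz":-0.8,"wx":-0.9,"wy":-0.8,"wz":0},{"dx":1.5,"dy":-4.2,"dz":-0.5,"wx":0,"wy":0,"wz":0},{"dx":1.2,"dy":-4.2,"dz":-0.5,"wx":0,"wy":0,"wz":0},{"dx":0,"dy":0,"dz":0,"wx":0,"wy":0,"wz":0},{"dx":0,"dy":0,"dz":0,"wx":0,"wy":0,"wz":0}]'
python3 - <<'E'
from h import *
kl=np.array([.398,.339,.072])
go(kl,20,.054)
c=cam("wrist"); im=eyes.snapshot("wrist"); cv2.imwrite("pics/w2.png",im[:,:,::-1])
print(proj(c,[kl,H-.085*ey-.145*ex-[0,0,.023]]), sense()['q'])
E
```

```text
t: 6.15
tcp_pos: [0.3657, 0.2454, 0.2041]
tool_rot: [0.956, 0.239, 0.165, -0.052]
force: [-0.2, 0.1, 0.8]
finger_gap: 0.699
gripper_force: 0.0
t 6.15 turn deg [-1.35  0.14  0.13] shift cm before turn [ 2.3  -6.56  9.63] after turn [ 2.26 -6.79  9.48] world [ 0.016  0.085 -0.081] tgt [0.382 0.33  0.123]
[[156.99367802 163.7947106 ]
 [417.79117804 257.16286618]] [0.28848806 0.42670764 2.1749953  0.41372831 0.22201301 0.98074922]
```

View pics/w2.png

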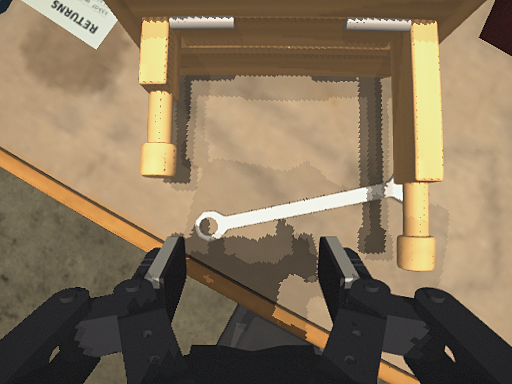

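The left head is at about (158,160) against a predicted (157,164). The right one is at (416,253), which is fully out. I'll descend on the left knob.

```bash
python3 -m inch '[{"dx":0.8,"dy":-2.3,"dz":1,"wx":-0.5,"wy":0,"wz":0},{"dx":0.8,"dy":-2.3,"dz":1,"wx":-0.5,"wy":0,"wz":0},{"dx":0.7,"dy":-2.1,"dz":1,"wx":-0.3,"wy":0,"wz":0},{"dx":0,"dy":0,"dz":0,"wx":0,"wy":0,"wz":0},{"dx":0,"dy":0,"dz":0,"wx":0,"wy":0,"wz":0}]'
python3 -c "
from h import *
go(np.array([.398,.339,.072]),20,.054);print(sense()['q'])"
```

```text
t: 6.82
tcp_pos: [0.3623, 0.3188, 0.1848]
tool_rot: [0.956, 0.236, 0.167, -0.041]
force: [0.1, -0.1, -0.3]
finger_gap: 0.702
gripper_force: 0.0
t 6.825 turn deg [0.   0.19 0.05] shift cm before turn [ 0.02 -0.13  6.6 ] after turn [-0.   -0.13  6.6 ] world [ 0.019  0.012 -0.062] tgt [0.382 0.33  0.123]
[ 0.49072272  0.50530478  2.08198325 -0.01192116  0.20852843  1.5883569 ]
```

```bash
python3 -m inch '[{"dx":0,"dy":-0.1,"dz":2.5,"wx":0,"wy":0,"wz":0},{"dx":0,"dy":0,"dz":2.5,"wx":0,"wy":0,"wz":0},{"dx":0,"dy":0,"dz":1.6,"wx":0,"wy":0,"wz":0},{"dx":0,"dy":0,"dz":0,"wx":0,"wy":0,"wz":0}]'
python3 -m inch '[{"dx":0,"dy":0,"dz":0,"wx":0,"wy":0,"wz":0},{"dx":0,"dy":0,"dz":0,"wx":0,"wy":0,"wz":0},{"dx":0,"dy":0,"dz":0,"wx":0,"wy":0,"wz":0},{"dx":0,"dy":0,"dz":0,"wx":0,"wy":0,"wz":0},{"dx":0,"dy":0,"dz":0,"wx":0,"wy":0,"wz":0}]' 0 40
python3 -m inch '[{"dx":-1.0,"dy":0,"dz":-0.36,"wx":0,"wy":0,"wz":0},{"dx":-1,"dy":0,"dz":-0.36,"wx":0,"wy":0,"wz":0},{"dx":-1,"dy":0,"dz":-0.36,"wx":0,"wy":0,"wz":0},{"dx":-1,"dy":0,"dz":-0.36,"wx":0,"wy":0,"wz":0},{"dx":-1,"dy":0,"dz":-0.36,"wx":0,"wy":0,"wz":0},{"dx":0,"dy":0,"dz":0,"wx":0,"wy":0,"wz":0}]'
```

```text
t: 7.32
tcp_pos: [0.3819, 0.3304, 0.1223]
tool_rot: [0.956, 0.236, 0.167, -0.041]
force: [0.9, 0.0, 0.4]
finger_gap: 0.697
gripper_force: 0.0
t: 7.95
tcp_pos: [0.3831, 0.3293, 0.1243]
tool_rot: [0.956, 0.235, 0.169, -0.041]
force: [8.0, -17.5, 5.3]
finger_gap: 0.263
gripper_force: 39.7
t: 8.7
tcp_pos: [0.335, 0.3042, 0.1262]
tool_rot: [0.959, 0.236, 0.154, -0.038]
force: [6.5, -14.8, -22.4]
finger_gap: 0.263
gripper_force: 42.4
```

```bash
python3 -c "
from h import *
print(sense()['q']);k=H-.145*ex+.085*ey;k[2]=.072
go(k,20,.054);go(k,18,.054)"
```

```text
[ 0.49074433  0.6376022   2.17449421 -0.21327638  0.01219797  1.79213848]
t 8.7 turn deg [ 0.02  1.8  -0.07] shift cm before turn [-0.72  0.1   0.13] after turn [-0.72  0.1   0.11] world [-0.005 -0.004 -0.003] tgt [0.33  0.3   0.123]
t 8.7 turn deg [ 0.02 -0.2  -0.07] shift cm before turn [-0.53  0.1   0.13] after turn [-0.53  0.1   0.13] world [-0.004 -0.003 -0.003] tgt [0.331 0.301 0.123]
```

Joint 5 is at its limit, so I'll open, take a smaller lean about the knob and grip again.

```bash
python3 -m inch '[{"dx":0,"dy":0,"dz":0,"wx":0,"wy":0,"wz":0},{"dx":0,"dy":0,"dz":0,"wx":0,"wy":0,"wz":0},{"dx":0.6,"dy":0,"dz":0,"wx":0,"wy":-6,"wz":0},{"dx":0.5,"dy":0,"dz":0,"wx":0,"wy":-6,"wz":0},{"dx":0,"dy":0,"dz":0,"wx":0,"wy":0,"wz":0},{"dx":0,"dy":0,"dz":0,"wx":0,"wy":0,"wz":0}]' 0.7
python3 -c "
from h import *
k=H-.140*ex+.085*ey;k[2]=.072
print(sense()['q']);go(k,6,.054)"
```

```text
t: 9.45
tcp_pos: [0.3476, 0.3134, 0.1325]
tool_rot: [0.968, 0.241, 0.062, -0.017]
force: [-0.5, -1.2, 0.2]
finger_gap: 0.702
gripper_force: 0.0
[0.49364434 0.61732842 2.02989989 0.00413039 0.36540901 1.5734414 ]
t 9.45 turn deg [-0.16 -1.39  0.21] shift cm before turn [-0.49  0.34  0.62] after turn [-0.48  0.34  0.63] world [-0.002 -0.005 -0.007] tgt [0.346 0.309 0.126]
```

```bash
python3 -m inch '[{"dx":-0.2,"dy":0.3,"dz":0.6,"wx":0,"wy":0,"wz":0},{"dx":0,"dy":0,"dz":0,"wx":0,"wy":0,"wz":0}]'
python3 -m inch '[{"dx":0,"dy":0,"dz":0,"wx":0,"wy":0,"wz":0},{"dx":0,"dy":0,"dz":0,"wx":0,"wy":0,"wz":0},{"dx":0,"dy":0,"dz":0,"wx":0,"wy":0,"wz":0},{"dx":0,"dy":0,"dz":0,"wx":0,"wy":0,"wz":0},{"dx":0,"dy":0,"dz":0,"wx":0,"wy":0,"wz":0}]' 0 40
python3 -m inch '[{"dx":-0.6,"dy":0,"dz":-0.08,"wx":0,"wy":0,"wz":0},{"dx":-0.5,"dy":0,"dz":-0.06,"wx":0,"wy":0,"wz":0},{"dx":0,"dy":0,"dz":0,"wx":0,"wy":0,"wz":0}]'
```

```text
t: 9.7
tcp_pos: [0.3476, 0.3097, 0.1254]
tool_rot: [0.969, 0.24, 0.061, -0.016]
force: [0.1, -0.6, -0.1]
finger_gap: 0.702
gripper_force: 0.0
t: 10.32
tcp_pos: [0.3485, 0.3106, 0.1262]
tool_rot: [0.969, 0.24, 0.062, -0.017]
force: [-2.4, 2.8, 2.8]
finger_gap: 0.267
gripper_force: 39.1
t: 10.7
tcp_pos: [0.3452, 0.3088, 0.1263]
tool_rot: [0.968, 0.24, 0.07, -0.019]
force: [7.8, 12.0, -13.2]
finger_gap: 0.266
gripper_force: 40.7
```

```bash
python3 -m inch '[{"dx":-0.5,"dy":0,"dz":-0.08,"wx":0,"wy":0,"wz":0},{"dx":-0.5,"dy":0,"dz":-0.08,"wx":0,"wy":0,"wz":0},{"dx":0,"dy":0,"dz":0,"wx":0,"wy":0,"wz":0}]'
python3 -m inch '[{"dx":0,"dy":0,"dz":0,"wx":0,"wy":0,"wz":0},{"dx":0,"dy":0,"dz":0,"wx":0,"wy":0,"wz":0},{"dx":0,"dy":0,"dz":0,"wx":0,"wy":0,"wz":0},{"dx":0.5,"dy":0,"dz":-3,"wx":0,"wy":0,"wz":0},{"dx":0.5,"dy":0,"dz":-4,"wx":0,"wy":0,"wz":0},{"dx":0,"dy":0,"dz":-4,"wx":0,"wy":0,"wz":0},{"dx":0,"dy":0,"dz":-4,"wx":0,"wy":0,"wz":0},{"dx":0,"dy":0,"dz":0,"wx":0,"wy":0,"wz":0},{"dx":0,"dy":0,"dz":0,"wx":0,"wy":0,"wz":0}]' 0.7
python3 - <<'E'
from h import *
c=cam("wrist"); im=eyes.snapshot("wrist"); cv2.imwrite("pics/w3.png",im[:,:,::-1])
for s in(1,-1):
  print(proj(c,[H+s*.085*ey-.145*ex-[0,0,.023],H+s*.085*ey-.1*ex-[0,0,.012],H+s*.097*ey]))
print(sense()['q'])
E
```

```text
t: 11.08
tcp_pos: [0.343, 0.3076, 0.1276]
tool_rot: [0.968, 0.239, 0.078, -0.021]
force: [17.7, 19.5, -20.7]
finger_gap: 0.262
gripper_force: 42.0
t: 12.2
tcp_pos: [0.3212, 0.2954, 0.276]
tool_rot: [0.969, 0.24, 0.061, -0.016]
force: [-0.0, -0.3, 0.2]
finger_gap: 0.697
gripper_force: 0.0
[[253.24878943 173.79494233]
 [253.51247364 118.56172305]
 [237.50113055 -21.42359088]]
[[451.22802025 174.90167908]
 [463.46512064 121.40273093]
 [494.77376945 -11.32242339]]
[0.48492954 0.28987654 1.98222377 0.00368328 0.74398231 1.56675132]
```

View pics/w3.png

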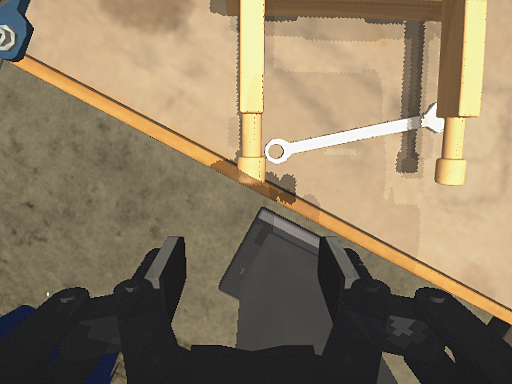

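Both bars match the prediction: heads at (252,171) and (451,172), ends near 112 and 116. So both supports are at their stops. Next I'll locate the tape roll and plan to hook behind the tab with shut fingers.

```bash
python3 - <<'E'
from h import *
T,S=cam("top"),cam("scene")
d=lambda p:(round(float((p-H)@ex),3),round(float((p-H)@ey),3))
print('tape',d(plane(T,(135+127/3.6,130+122/3.6),.255)),d(plane(S,(135+(503-396)/2.9,165+128/2.9),.25)))
up=H+.045*ex; up[2]=.345
go(up,0,.073)
E
```

```text
tape (0.103, 0.03) (0.105, 0.033)
t 12.25 turn deg [-0.14 -7.19  0.17] shift cm before turn [ 23.43   8.5  -11.43] after turn [ 21.84   8.46 -14.26] world [0.233 0.027 0.143] tgt [0.554 0.322 0.418]
```

```bash
python3 -m inch '[{"dx":0,"dy":0,"dz":-5,"wx":0,"wy":-7.3,"wz":0},{"dx":0,"dy":0,"dz":-5,"wx":0,"wy":0,"wz":0},{"dx":0,"dy":0,"dz":-4,"wx":0,"wy":0,"wz":0},{"dx":0,"dy":0,"dz":0,"wx":0,"wy":0,"wz":0},{"dx":0,"dy":0,"dz":0,"wx":0,"wy":0,"wz":0}]' 0 40
python3 - <<'E'
from h import *
up=H+.045*ex; up[2]=.345
go(up,0,.073)
im=eyes.snapshot("wrist"); cv2.imwrite("pics/w4.png",im[:,:,::-1]); c=cam("wrist")
P=[H+a*ex+b*ey+[0,0,h] for a,b,h in((0,-.04,.19),(0,.04,.19),(.014,-.04,.19),(.014,.04,.19))]
print(proj(c,P))
E
```

```text
t: 12.88
tcp_pos: [0.3157, 0.2921, 0.4102]
tool_rot: [0.971, 0.241, 0.003, -0.002]
force: [0.4, -0.2, -1.2]
finger_gap: -0.0
gripper_force: 0.0
t 12.875 turn deg [-0.13 -0.33  0.18] shift cm before turn [22.45  8.5  -0.67] after turn [22.47  8.43 -0.78] world [0.238 0.03  0.008] tgt [0.554 0.322 0.418]
[[ 491.56591793 -112.60200412]
 [ 343.73119672 -127.14616836]
 [ 492.04123414 -138.659729  ]
 [ 344.29186189 -155.59829159]]
```

View pics/w4.png

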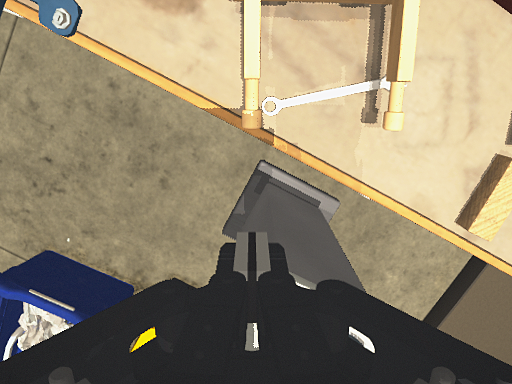

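The frame shows only the supports. The tape's front edge is about 70 mm behind the desk front, so there is room for the hook. I'll move over it and look at the tab.

```bash
python3 -m inch '[{"dx":4.5,"dy":2.5,"dz":-0.2,"wx":0,"wy":0,"wz":0},{"dx":4.5,"dy":2.5,"dz":-0.2,"wx":0,"wy":0,"wz":0},{"dx":3.5,"dy":2.5,"dz":-0.2,"wx":0,"wy":0,"wz":0},{"dx":0,"dy":2.5,"dz":0,"wx":0,"wy":0,"wz":0},{"dx":0,"dy":0,"dz":0,"wx":0,"wy":0,"wz":0},{"dx":0,"dy":0,"dz":0,"wx":0,"wy":0,"wz":0}]'
python3 - <<'E'
from h import *
up=H+.042*ex-.015*ey; up[2]=.345
go(up,0,.073)
im=eyes.snapshot("wrist"); cv2.imwrite("pics/w5.png",im[:,:,::-1]); c=cam("wrist")
P=[H+a*ex+b*ey+[0,0,h] for a,b,h in((0,-.04,.19),(0,.04,.19),(.014,-.04,.19),(.014,.04,.19),(0,.11,.145))]
print(proj(c,P))
E
```

```text
t: 13.68
tcp_pos: [0.4727, 0.2627, 0.4176]
tool_rot: [0.971, 0.241, 0.003, -0.003]
force: [-0.1, 0.3, 1.2]
finger_gap: 0.001
gripper_force: 0.0
t 13.675 turn deg [-0.21 -0.38  0.18] shift cm before turn [9.64 0.06 0.02] after turn [ 9.64  0.03 -0.04] world [0.085 0.045 0.   ] tgt [0.558 0.307 0.418]
[[297.91388951 120.17259998]
 [163.0516504  119.84903366]
 [298.7983668   95.87330474]
 [161.65265516  95.67019253]
 [ 84.64499788 115.40127384]]
```

View pics/w5.png

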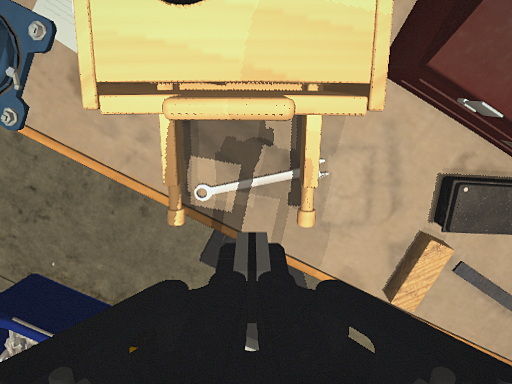

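The tab spans about (163–295, 97–119), matching the prediction of (163–298, 96–120). I'll go behind it, go down and check the force.

```bash
python3 -m inch '[{"dx":4.8,"dy":0,"dz":0,"wx":0,"wy":0,"wz":0},{"dx":4.8,"dy":0,"dz":0,"wx":0,"wy":0,"wz":0},{"dx":0,"dy":0,"dz":0,"wx":0,"wy":0,"wz":0},{"dx":0,"dy":0,"dz":4,"wx":0,"wy":0,"wz":0},{"dx":0,"dy":0,"dz":3,"wx":0,"wy":0,"wz":0},{"dx":0,"dy":0,"dz":2,"wx":0,"wy":0,"wz":0},{"dx":0,"dy":0,"dz":0,"wx":0,"wy":0,"wz":0}]'
python3 -c "
from h import *
up=H+.042*ex-.015*ey; up[2]=.252
go(up,0,.073)"
```

```text
t: 14.6
tcp_pos: [0.5567, 0.308, 0.3283]
tool_rot: [0.97, 0.241, 0.002, -0.002]
force: [0.2, -0.4, -0.5]
finger_gap: -0.003
gripper_force: 0.0
t 14.6 turn deg [-0.19 -0.26  0.24] shift cm before turn [0.09 0.14 0.33] after turn [0.09 0.14 0.33] world [ 0.001 -0.001 -0.003] tgt [0.558 0.307 0.325]
```

```bash
python3 -m inch '[{"dx":-1.4,"dy":0,"dz":0.2,"wx":0,"wy":0,"wz":0},{"dx":-1.4,"dy":0,"dz":0,"wx":0,"wy":0,"wz":0},{"dx":-1.4,"dy":0,"dz":0,"wx":0,"wy":0,"wz":0},{"dx":-1.4,"dy":0,"dz":0,"wx":0,"wy":0,"wz":0},{"dx":-1.4,"dy":0,"dz":0,"wx":0,"wy":0,"wz":0}]'
python3 -m inch '[{"dx":-1.4,"dy":0,"dz":0.2,"wx":0,"wy":0,"wz":0},{"dx":-1.4,"dy":0,"dz":0.4,"wx":0,"wy":0,"wz":0},{"dx":-1.4,"dy":0,"dz":0.4,"wx":0,"wy":0,"wz":0},{"dx":-1.5,"dy":0,"dz":0.4,"wx":0,"wy":0,"wz":0},{"dx":0,"dy":0,"dz":0,"wx":0,"wy":0,"wz":0}]'
python3 -m inch '[{"dx":2,"dy":0,"dz":0,"wx":0,"wy":0,"wz":0},{"dx":2,"dy":0,"dz":-3,"wx":0,"wy":0,"wz":0},{"dx":0,"dy":0,"dz":-4,"wx":0,"wy":0,"wz":0},{"dx":0,"dy":0,"dz":0,"wx":0,"wy":0,"wz":0},{"dx":0,"dy":0,"dz":0,"wx":0,"wy":0,"wz":0},{"dx":0,"dy":0,"dz":0,"wx":0,"wy":0,"wz":0}]'
python3 - <<'E'
from h import *
im=eyes.snapshot("wrist"); cv2.imwrite("pics/w6.png",im[:,:,::-1]); c=cam("wrist")
for a in(.3,.5,.6,.7):
  f=lambda s,n,y:H+(-s*np.sin(a)+n*np.cos(a))*ex+y*ey+(s*np.cos(a)+n*np.sin(a))*ez
  print(a,proj(c,[f(.19,.014,-.04),f(.19,.014,.04),f(.145,.014,.097)]).round().tolist())
g=H-.09*ex-.015*ey; g[2]=.25
go(g,0,.073)
E
```

```text
t: 15.22
tcp_pos: [0.4967, 0.2748, 0.3277]
tool_rot: [0.971, 0.241, 0.005, -0.002]
force: [2.6, 1.1, -0.9]
finger_gap: 0.001
gripper_force: 1.3
t: 15.85
tcp_pos: [0.4448, 0.2478, 0.3123]
tool_rot: [0.971, 0.241, 0.002, -0.002]
force: [0.2, 0.6, 0.6]
finger_gap: -0.004
gripper_force: 0.0
t: 16.6
tcp_pos: [0.4809, 0.2667, 0.3817]
tool_rot: [0.971, 0.241, 0.003, -0.002]
force: [-0.0, -0.1, 0.1]
finger_gap: -0.001
gripper_force: 0.0
0.3 [[300.0, 222.0], [153.0, 221.0], [85.0, 178.0]]
0.5 [[295.0, 270.0], [164.0, 269.0], [96.0, 213.0]]
0.6 [[292.0, 286.0], [169.0, 285.0], [102.0, 226.0]]
0.7 [[290.0, 298.0], [174.0, 297.0], [108.0, 237.0]]
t 16.65 turn deg [-0.17 -0.38  0.18] shift cm before turn [-4.53 -0.    5.85] after turn [-4.49 -0.01  5.88] world [-0.04  -0.021 -0.059] tgt [0.441 0.246 0.323]
```

View pics/w6.png

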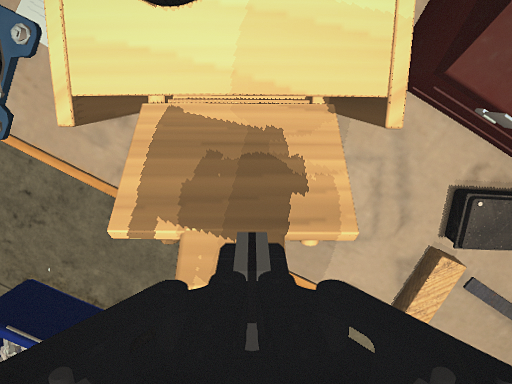

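The flap's top inner corner is at about (108,236), so it stands at 0.69 rad, free and at rest. Now I'll press from above.

```bash
python3 -m inch '[{"dx":0,"dy":0,"dz":0,"wx":0,"wy":0,"wz":0},{"dx":0,"dy":0,"dz":0,"wx":0,"wy":0,"wz":0},{"dx":-2.5,"dy":0,"dz":1,"wx":0,"wy":0,"wz":0},{"dx":-2.5,"dy":0,"dz":2,"wx":0,"wy":0,"wz":0},{"dx":0,"dy":0,"dz":2.8,"wx":0,"wy":0,"wz":0},{"dx":0,"dy":0,"dz":1.5,"wx":0,"wy":0,"wz":0},{"dx":0,"dy":0,"dz":1.2,"wx":0,"wy":0,"wz":0},{"dx":0,"dy":0,"dz":1.2,"wx":0,"wy":0,"wz":0}]'
python3 -m inch '[{"dx":-0.4,"dy":0,"dz":1.2,"wx":0,"wy":0,"wz":0},{"dx":-0.4,"dy":0,"dz":1.2,"wx":0,"wy":0,"wz":0},{"dx":-0.4,"dy":0,"dz":1.2,"wx":0,"wy":0,"wz":0},{"dx":-0.4,"dy":0,"dz":1.2,"wx":0,"wy":0,"wz":0},{"dx":-0.4,"dy":0,"dz":1.2,"wx":0,"wy":0,"wz":0},{"dx":-0.4,"dy":0,"dz":1,"wx":0,"wy":0,"wz":0}]'
python3 -c "
from h import *
g=H-.12*ex-.015*ey; g[2]=.109
go(g,0,.073);print(sense()['q'])"
```

```text
t: 17.65
tcp_pos: [0.4389, 0.2445, 0.2856]
tool_rot: [0.971, 0.241, 0.005, -0.002]
force: [-0.1, -0.5, 2.9]
finger_gap: -0.001
gripper_force: 1.0
t: 18.4
tcp_pos: [0.417, 0.2333, 0.2144]
tool_rot: [0.971, 0.241, 0.004, -0.002]
force: [0.2, -0.1, 1.7]
finger_gap: -0.0
gripper_force: 0.8
t 18.4 turn deg [-0.15 -0.5   0.19] shift cm before turn [-0.29  0.02  3.24] after turn [-0.26  0.01  3.24] world [-0.002 -0.001 -0.032] tgt [0.415 0.232 0.182]
[0.27343663 0.47420369 1.88776788 0.00633313 0.77161967 1.35301784]
```

```bash
python3 -m inch '[{"dx":-0.4,"dy":0,"dz":1,"wx":0,"wy":0,"wz":0},{"dx":-0.2,"dy":0,"dz":1,"wx":0,"wy":0,"wz":0},{"dx":-0.2,"dy":0,"dz":0.8,"wx":0,"wy":0,"wz":0},{"dx":0,"dy":0,"dz":0.4,"wx":0,"wy":0,"wz":0},{"dx":0,"dy":0,"dz":0,"wx":0,"wy":0,"wz":0}]'
python3 -m inch '[{"dx":0,"dy":0,"dz":0.4,"wx":0,"wy":0,"wz":0},{"dx":0,"dy":0,"dz":0.3,"wx":0,"wy":0,"wz":0},{"dx":0,"dy":0,"dz":0,"wx":0,"wy":0,"wz":0}]'
```

```text
t: 19.02
tcp_pos: [0.4108, 0.23, 0.183]
tool_rot: [0.971, 0.241, 0.004, -0.002]
force: [-1.3, 0.5, 1.0]
finger_gap: 0.002
gripper_force: 0.0
t: 19.4
tcp_pos: [0.411, 0.23, 0.1792]
tool_rot: [0.97, 0.241, 0.006, -0.002]
force: [-5.1, -3.3, 28.6]
finger_gap: -0.003
gripper_force: 13.7
```

The force rose to 28 N at the expected height, so the flap is down on the supports. I'll lift clear and check.

```bash
python3 -m inch '[{"dx":0,"dy":0,"dz":-3,"wx":0,"wy":0,"wz":0},{"dx":0,"dy":0,"dz":-5,"wx":0,"wy":0,"wz":0},{"dx":0,"dy":0,"dz":-5,"wx":0,"wy":0,"wz":0},{"dx":0,"dy":0,"dz":-5,"wx":0,"wy":0,"wz":0},{"dx":0,"dy":4,"dz":-3,"wx":0,"wy":0,"wz":0},{"dx":0,"dy":5,"dz":0,"wx":0,"wy":0,"wz":0},{"dx":0,"dy":5,"dz":0,"wx":0,"wy":0,"wz":0},{"dx":0,"dy":5,"dz":0,"wx":0,"wy":0,"wz":0},{"dx":0,"dy":5,"dz":0,"wx":0,"wy":0,"wz":0},{"dx":0,"dy":0,"dz":0,"wx":0,"wy":0,"wz":0}]'
python3 - <<'E'
from h import *
a=eyes.snapshot("top")[130:240,135:245,::-1]; b=eyes.snapshot("scene")[165:300,135:275,::-1]
a=cv2.resize(a,(396,396),interpolation=cv2.INTER_CUBIC)
b=cv2.resize(b,(404,396),interpolation=cv2.INTER_CUBIC)
cv2.imwrite("pics/c2.png",np.hstack([a,b]))
E
```

```text
t: 20.65
tcp_pos: [0.5233, 0.0134, 0.3855]
tool_rot: [0.971, 0.239, 0.005, -0.002]
force: [-0.6, 0.6, -0.4]
finger_gap: -0.001
gripper_force: 0.0
```

View pics/c2.png

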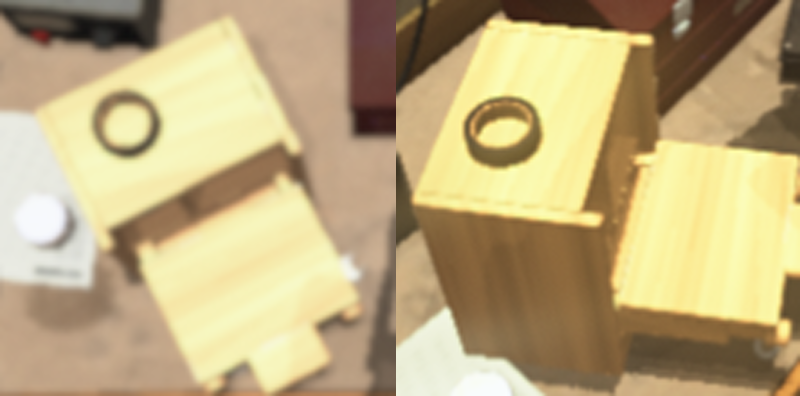

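The flap lies flat on both supports, with the knobs visible at (213,385) and (350,312) in the crop. The tape roll (127,122), the piston (43,220) and the visible ends of the spanner have not moved.

```bash
python3 -c "
from station import workorder
print(workorder.sign_off())"
```

```text
the job is handed in; nothing more can be done
None
```

I handed the job in at about 21 s of robot time: both supports are out at their stops, the flap was left free at about 0.69 rad and then pressed down flat onto them, and the nearby tape roll, piston and spanner look undisturbed; the sign-off gave no verdict.

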